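Stock the decanting caddy with its fitted kit

TASK

Stock the caddy for tonight's decanting: set the candle, the closed matchbox, the foil cutter and the bottle stopper each down in the insert well cut for it, the candle and the stopper standing upright and the other two lying flat, all fully down on the felt. The used sparkling-wine cork and the opened matchbox do not belong to the kit: leave them standing and lying where they are.

Things in the scene. Friction and masses are not known exactly. Their poses are not given: they have to be found in the camera images.
- candle: Cream white pillar candle standing on the bar, round, 64 mm in diameter, 94 mm tall, 0.26 kg. Origin at the centre of its underside, z up. Grip it round the body.
- matchbox: The closed matchbox, lying flat: red printed top, brown sides, 36 (along its x) x 53 (along its y) x 15 mm, 30 g; rigid, its drawer does not move. Origin at the centre of its underside, z up.
- foil_cutter: Foil cutter: black ring, 47 mm outer diameter, 26 mm bore, 14 mm tall, lying flat, 30 g. Origin at the centre of its underside, z up. Pinch it across the outside.
- bottle_stopper: Pale grey ribbed bottle stopper standing on its narrow foot (17 mm across); the round head, 35 mm at its widest 36 mm up, tapers to the flat top at 48 mm; 60 g. Origin at the centre of its underside, z up. Grip the head.
- candle_insert: Fixed beech block, 86 x 86 x 20 mm, one of four set 2 x 2 in any order in the dark caddy (190 mm square, walls 7 mm thick, 28 mm over the bar). Origin: centre of its underside, 5 mm over the bar; sides along x, y. Centred in its top a blue-felted well 8 mm deep (floor 17, block top 25 mm over the bar) for the candle: the largest round well, 76 mm in diameter.
- matchbox_insert: Fixed beech block, 86 x 86 x 20 mm, one of four set 2 x 2 in any order in the dark caddy (190 mm square, walls 7 mm thick, 28 mm over the bar). Origin: centre of its underside, 5 mm over the bar; sides along x, y. Centred in its top a blue-felted well 8 mm deep (floor 17, block top 25 mm over the bar) for the matchbox: the only rectangular well, 50 mm along x and 67 mm along y.
- cutter_insert: Fixed beech block, 86 x 86 x 20 mm, one of four set 2 x 2 in any order in the dark caddy (190 mm square, walls 7 mm thick, 28 mm over the bar). Origin: centre of its underside, 5 mm over the bar; sides along x, y. Centred in its top a blue-felted well 8 mm deep (floor 17, block top 25 mm over the bar) for the foil cutter: the middle-sized round well, 61 mm in diameter.
- stopper_insert: Fixed beech block, 86 x 86 x 20 mm, one of four set 2 x 2 in any order in the dark caddy (190 mm square, walls 7 mm thick, 28 mm over the bar). Origin: centre of its underside, 5 mm over the bar; sides along x, y. Centred in its top a blue-felted well 8 mm deep (floor 17, block top 25 mm over the bar) for the stopper: the smallest round well, 36 mm in diameter, in which it stands on its foot.
- mushroom_cork: Look-alike of the stopper, not wanted: a brown used sparkling-wine cork with a flared head, 35 mm wide, 47 mm tall, standing on its narrow end, 15 g. Origin at the centre of its underside, z up. Stays where it is.
- opened_matchbox: Look-alike of the matchbox, not wanted: the same red box with its drawer pulled out about 30 mm towards its -y so that the matches show; about 85 x 36 x 15 mm in all. Origin at the centre of the underside of its sleeve. Stays where it is.

How it is judged (in metres and radians):
At the end, for the whole second after the job is handed in: candle, closed matchbox, foil cutter and stopper rest each in their own well: within 9, 12, 10 and 12 mm of its centre, underside within 4 mm of the felt, level or upright to 0.12 rad, matchbox lengthwise, at rest; sparkling cork and opened matchbox within 30 mm of where they stood (horizontal distance between candle and candle_insert below 0.009 m and z of candle in the frame of candle_insert between 0.008 and 0.016 m and angle between each of candle, matchbox, foil_cutter, bottle_stopper's own z axis and vertical below 0.12 rad and linear speed of each of candle, matchbox, foil_cutter, bottle_stopper below 0.02 m/s and horizontal distance between matchbox and matchbox_insert below 0.012 m and z of matchbox in the frame of matchbox_insert between 0.008 and 0.016 m and horizontal distance between foil_cutter and cutter_insert below 0.01 m and z of foil_cutter in the frame of cutter_insert between 0.008 and 0.016 m and horizontal distance between bottle_stopper and stopper_insert below 0.012 m and z of bottle_stopper in the frame of stopper_insert between 0.008 and 0.016 m and angle between the y axis of matchbox and the y axis of matchbox_insert, either way round below 0.45 rad and distance of each of mushroom_cork, opened_matchbox from where it was at the start of the episode below 0.03 m); the robot touches nothing.
It fails at once if the used sparkling-wine cork is moved from its place (30 mm) or knocked over (distance of mushroom_cork from where it was at the start of the episode above 0.03 m or angle between mushroom_cork's own z axis and vertical above 0.6 rad).
It fails at once if the opened matchbox is moved from its place (30 mm) (distance of opened_matchbox from where it was at the start of the episode above 0.03 m).
It also fails if it takes over 96 s, if anything falls off the work surface, if the arm or the gripper's body presses on something with over 40 N, if the wrist force passes 120 N, or if a joint passes its speed limit or range.

ROBOT

A 6-joint arm with a two-finger parallel gripper is mounted at the origin on a cart in front of the work surface, level with it; the furniture and walls round the work are solid. World frame = base frame: x ahead of the robot, y to its left, z up, the work surface at z = 0. Lengths are in mm, angles in rad, forces in N, time in s.
With the tool pointing down it reaches from about 275 to 1000 mm from the base axis. Payload 8.4 kg.
Tool frame: the origin (TCP) lies midway between the tips of the shut fingers; the grasp point (between the pads) lies 19 mm behind it (robot.hold_point_z is the distance from the TCP to the grasp point, in mm); z points along the fingers, y is the line along which they close (so a half turn about z gives the same grasp; the last joint's range is limited). The gripper opens to 85 mm and grips with 20 to 120 N. Pads are 22 mm wide; open, the fingers measure 114 mm over their backs; the gripper's body (76 mm by 85 mm) begins 54 mm behind the grasp point. The pads swing forward as they close: fully open they stand 13 mm farther back than shut.
Start: joints at [1.153, 0.353, 1.633, -0, 1.155, -0.002], TCP at [252.45, 571.749, 231.281] pointing down, gripper open.
Joint ranges: [-2.63, 2.63], [-0.92, 2.1], [0.06, 2.66], [-1.3, 4.44], [0, 2.69], [-3.02, 3.02]. Speed limits (rad/s): [2.22, 2.22, 2.79, 3.14, 3.14, 3.14].

INTERFACE

Orientations are given as a unit quaternion [x, y, z, w].
In Python, from station import read_state, capture, camera_info, ticket, robot gives the robot as it stands. The module is installed in compiled form; this text tells all that it offers.
- The arm moves only by the tool send_rows, never from a script. Its arguments are lists of equal length, an entry for each row: "travel": the shift along the world's x, y, z in m, a list of three; "spin": the turn about the world's z in degrees; "grip": the opening, from 0 (shut) to 1 (fully open). A call has exactly 8 rows; each row shifts and turns the commanded pose from where the row before left it; what a row does not reach is not made up. A row lasts 1/8 s, in which the tool goes at most 62.5 mm and 10.7 degrees, less where a joint would pass 70% of its speed; a pose out of reach is approached as far as the arm can. A call is refused whole if a number of a shift passes 0.0625 or a number of a turn 10.7, either way. A call with a gripper value outside its range is refused whole. The fingers move at their own pace and stop on an object; "force" is the grip in N (left out, the last holds). Time passes only in rows, so rows that do not move let the fingers close, or fill a call up. It gives the time, the measured TCP pose, the force, the opening and the grip force at its end, in the units of the state.
- read_state(): the state, without advancing time (a new reading comes with each control period).
- capture(name): name is "scene" or "top" or "wrist"; returns the picture (480x640x3 uint8, red, green, blue); there is no depth.
- camera_info(name): a dict with "fovy" (degrees; the focal length in pixels is half the picture's height over the tangent of half this angle, whatever the lens; pixels are square), "cx", "cy" (the principal point, pixels), "distortion" ([k1, k2, p1, p2, k3] as OpenCV has them; the pictures are not rectified), "extrinsics" (4x4, takes a point from camera to world coordinates). Camera axes: x right, y down, z forward; pixel columns grow to the right and rows downward; lengths in mm; the calibration is good to about 2 mm. A picture is of the moment at which its call begins: read the wrist's pose just before it. camera_info takes no time and is no camera call; for the wrist camera it gives the pose at the moment of the call.
- ticket.hand_in(): hands the job in; it is judged then, once.
The state is a dict: "time_s": time; "q": joint angles; "dq": joint speeds; "tau": joint torques, N m; "tool_pos": TCP position; "tool_rot": TCP orientation; "force": force on the tool from outside, world axes, zero at the start; "moment": the same for the moment, N m; "finger_gap": opening from 0.0 (shut) to 1.0 (fully open); "gripper_force": force on a finger pad.
Only numpy, scipy, OpenCV 4.12 (cv2) and the standard library are available. Lean on these libraries where they do the work, as an engineer would, in place of code of your own. Each camera call takes 0.05 s, during which the arm holds its last target. There are 200 camera calls.

## Working session

There is one attempt and no reset: what is moved stays moved. The work goes in short steps, Python scripts to look and compute and a tool call to move; the robot and the scene stay as the last step left them, time stands still between calls to the robot, and variables do not carry over. Pictures are saved under pics/ and viewed, at most 18 in all, crops included, and the job is handed in when it is done.

Besides the shell and the picture viewer there is one more tool, called after "Emit:" by a JSON object that holds its "name" and its "arguments". send_rows: Moves the arm, as the interface text tells. Its arguments: {"type":"object","properties":{"travel":{"type":"array","items":{"type":"array","items":{"type":"number"}}},"spin":{"type":"array","items":{"type":"number"}},"grip":{"type":"array","items":{"type":"number"}},"force":{"type":"number"}},"required":["travel","spin","grip"]}

```bash
mkdir -p pics
python3 - <<'E'
from station import read_state,capture,camera_info
import cv2
for n in("scene","top","wrist"):
    i=camera_info(n); print(n,i)
    cv2.imwrite(f"pics/{n}0.png",capture(n)[...,::-1])
print(read_state())
E
```

```text
scene {'fovy': 52.49099622225729, 'cx': 310.8718646462941, 'cy': 245.08425838860987, 'distortion': array([-0.00135294,  0.        ,  0.        ,  0.        ,  0.        ]), 'extrinsics': array([[ 6.23118554e-01, -3.18910607e-01,  7.14156351e-01,
         4.02634097e+00],
       [-7.81768353e-01, -2.81622631e-01,  5.56351450e-01,
        -4.92842680e+02],
       [ 2.36962117e-02, -9.04977745e-01, -4.24798506e-01,
         3.90706619e+02],
       [ 0.00000000e+00,  0.00000000e+00,  0.00000000e+00,
         1.00000000e+00]])}
top {'fovy': 53.95693753722411, 'cx': 313.8640419857235, 'cy': 236.6255520387347, 'distortion': array([-0.10825838,  0.        ,  0.        ,  0.        ,  0.        ]), 'extrinsics': array([[ 2.72613757e-03, -9.98251680e-01,  5.90436431e-02,
         5.33946207e+02],
       [-9.99691343e-01, -4.17857882e-03, -2.44899725e-02,
        -5.11134654e+00],
       [ 2.46938747e-02, -5.89586558e-02, -9.97954954e-01,
         8.88863355e+02],
       [ 0.00000000e+00,  0.00000000e+00,  0.00000000e+00,
         1.00000000e+00]])}
wrist {'fovy': 63.93711365551956, 'cx': 322.2
[... 469 characters left out ...]
0000000e+00]])}
{'time_s': 0.15, 'q': array([ 1.15256797e+00,  3.53529249e-01,  1.63394672e+00, -8.35673223e-06,
        1.15520689e+00, -2.43806509e-03]), 'dq': array([ 0.00097793, -0.00264505, -0.00425393,  0.00221526, -0.00026491,
        0.00057169]), 'tau': array([ 5.40719357e-04, -6.05631924e+01, -3.42340422e+01, -1.40952491e-05,
        6.07207461e-03,  9.75414105e-05]), 'tool_pos': array([252.32388   , 571.40940161, 230.71613345]), 'tool_rot': array([ 2.06399145e-01,  9.78467728e-01, -5.33890183e-04, -1.10072751e-04]), 'force': array([ 0.81314264, -0.86386663,  0.34476703]), 'moment': array([0.02954172, 0.01269912, 0.02438976]), 'gripper_force': 0.0, 'finger_gap': 0.9993344849603104}
```

View pics/top0.png

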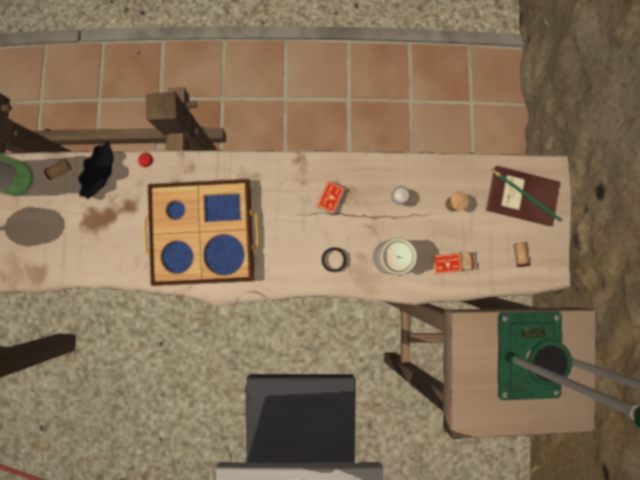

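View pics/scene0.png

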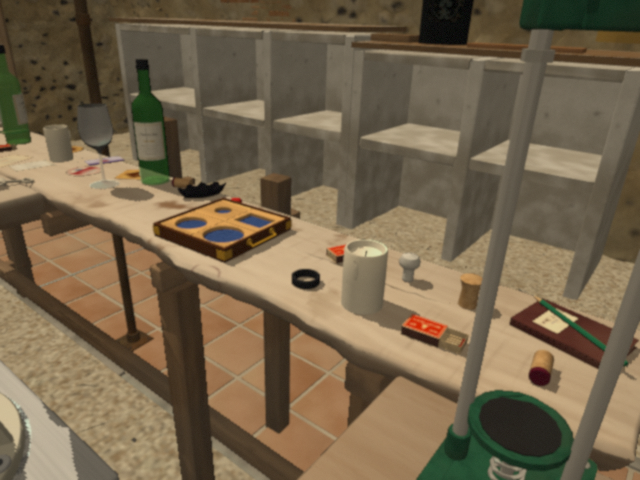

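Top shows the caddy at (202,232): stopper well (176,210), matchbox well (222,207), cutter well (178,256), candle well (224,254). Closed matchbox is at (331,197), stopper (401,196), cork (459,201), cutter (335,259), candle (398,257) and opened box (455,262). Scene confirms the same layout.

```bash
cat > h.py <<'E'
import numpy as np, cv2
from station import read_state,capture,camera_info
def K(i):
    f=240/np.tan(np.radians(i["fovy"]/2)); return np.array([[f,0,i["cx"]],[0,f,i["cy"]],[0,0,1]])
def ray(i,p):
    u=cv2.undistortPoints(np.array([[p]],float),K(i),i["distortion"])[0,0]
    E=i["extrinsics"]; return E[:3,3],E[:3,:3]@np.r_[u,1]
def plane(i,p,z):
    o,d=ray(i,p); return o+d*(z-o[2])/d[2]
def proj(i,P):
    E=np.linalg.inv(i["extrinsics"]); 
    return cv2.projectPoints(np.array([P],float),cv2.Rodrigues(E[:3,:3])[0],E[:3,3],K(i),i["distortion"])[0][0,0]
def tri(rs):
    A=0;b=0
    for o,d in rs:
        d=d/np.linalg.norm(d);M=np.eye(3)-np.outer(d,d);A=A+M;b=b+M@o
    X=np.linalg.solve(A,b); return X,[np.linalg.norm((np.eye(3)-np.outer(d,d)/(d@d))@(X-o)) for o,d in rs]
def blobs(im,mask,amin=30):
    n,l,s,c=cv2.connectedComponentsWithStats(mask.astype(np.uint8))
    return [(tuple(c[k].round(1)),s[k][:4].tolist(),int(s[k][4]),cv2.minAreaRect(np.argwhere(l==k)[:,::-1].astype(np.float32))) for k in range(1,n) if s[k][4]>=amin]
def masks(im):
    h,s,v=[x.astype(int) for x in cv2.split(cv2.cvtColor(im,cv2.COLOR_RGB2HSV))]
    return dict(blue=(h>100)&(h<130)&(s>100)&(v>40), red=((h<8)|(h>172))&(s>170)&(v>120), black=(v<50), pale=(s<60)&(v>120))
E
python3 - <<'E'
from h import *
for n in("top","scene"):
    im=cv2.imread(f"pics/{n}0.png")[...,::-1].copy();i=camera_info(n);m=masks(im)
    zs=dict(blue=17,red=15,black=14,pale=94)
    for k in m:
        if n=="scene" and k=="black": continue
        for b in blobs(im,m[k],40):
            if n=="top" and not(150<b[0][1]<300): continue
            print(n,k,b[0],b[1],b[2],np.round(b[3][2]),plane(i,b[0],zs[k]).round(1))
E
```

```text
top blue (np.float64(222.2), np.float64(207.5)) [206, 196, 33, 24] 722 87.0 [639.1 144.1  17. ]
top blue (np.float64(175.6), np.float64(209.8)) [169, 203, 14, 15] 169 90.0 [634.5 231.5  17. ]
top blue (np.float64(223.9), np.float64(254.3)) [206, 236, 37, 38] 1071 45.0 [552.1 139.7  17. ]
top blue (np.float64(177.3), np.float64(256.5)) [164, 243, 28, 28] 626 90.0 [547.6 226.5  17. ]
top red (np.float64(144.5), np.float64(159.5)) [139, 154, 12, 12] 115 90.0 [730.5 294.3  15. ]
top red (np.float64(330.2), np.float64(196.4)) [319, 183, 24, 28] 325 25.0 [661.1 -56.9  15. ]
top red (np.float64(447.0), np.float64(262.9)) [435, 255, 25, 17] 317 84.0 [ 537.2 -277.3   15. ]
top black (np.float64(96.0), np.float64(170.1)) [79, 141, 34, 56] 1166 18.0 [710.9 388.8  14. ]
top black (np.float64(599.6), np.float64(191.7)) [597, 186, 6, 12] 57 90.0 [ 677.6 -594.9   14. ]
top pale (np.float64(400.2), np.float64(195.0)) [392, 187, 18, 17] 238 0.0 [ 653.1 -172.4   94. ]
top pale (np.float64(402.8), np.float64(254.3)) [389, 239, 29, 35] 706 72.0 [ 551.5 -176.    94. ]
scene blue (np.float64(254.7), np.fl
[... 532 characters left out ...]
 510.7  94. ]
scene pale (np.float64(92.7), np.float64(161.5)) [85, 159, 15, 6] 58 90.0 [522.8 519.5  94. ]
scene pale (np.float64(98.7), np.float64(184.6)) [90, 181, 19, 7] 87 -0.0 [447.4 364.4  94. ]
scene pale (np.float64(373.9), np.float64(252.3)) [368, 249, 14, 7] 73 0.0 [ 542.8 -185.4   94. ]
scene pale (np.float64(408.3), np.float64(259.4)) [400, 254, 18, 11] 95 45.0 [ 555.  -232.7   94. ]
scene pale (np.float64(39.8), np.float64(433.2)) [0, 361, 79, 119] 4048 74.0 [  95.8 -160.3   94. ]
scene pale (np.float64(494.4), np.float64(467.2)) [489, 458, 17, 22] 144 6.0 [ 291.6 -445.3   94. ]
scene pale (np.float64(517.7), np.float64(473.6)) [506, 467, 20, 13] 108 18.0 [ 297.  -460.4   94. ]
```

Run:
```python
from h import *
i=camera_info("top")
for n,p,z in[("closed",(331,197),15),("stopper",(401,196),48),("cork",(459,201),47),("cutter",(335,259),14),("candle",(398,257),94),("opened",(455,262),15)]: print(n,plane(i,p,z).round())
```

```text
closed [660. -58.  15.]
stopper [ 658. -184.   48.]
cork [ 650. -292.   47.]
cutter [544. -66.  14.]
candle [ 547. -168.   94.]
opened [ 539. -293.   15.]
```

Emit:
{"name": "send_rows", "arguments": {"travel": [[0.03,-0.055,0.015],[0.03,-0.055,0.015],[0.03,-0.055,0.015],[0.03,-0.055,0.015],[0.03,-0.055,0.015],[0.03,-0.055,0.015],[0.03,-0.055,0.015],[0.03,-0.055,0.015]], "spin": [-7.5,-7.5,-7.5,-7.5,-7.5,-7.5,-7.5,-7.5], "grip": [1,1,1,1,1,1,1,1]}}

```text
time_s: 1.15
tool_pos: [485.8, 143.0, 348.2]
tool_rot: [0.67, 0.743, 0.0, 0.0]
force: [1.5, 0.8, -0.8]
finger_gap: 1.002
gripper_force: 0.0
```

```bash
cat >> h.py <<'E'
import pickle
def snap(tag):
    i=camera_info("wrist"); im=capture("wrist"); cv2.imwrite(f"pics/{tag}.png",im[...,::-1]); pickle.dump(i,open(f"pics/{tag}.pkl","wb")); return i,im
def load(tag): return pickle.load(open(f"pics/{tag}.pkl","rb")),cv2.imread(f"pics/{tag}.png")[...,::-1].copy()
E
python3 -c "
from h import *
i,im=snap('w1')
for b in blobs(im,masks(im)['blue'],100): print(b[0],b[1],b[2],b[3][2],plane(i,b[0],17).round(1))"
```

Emit:
{"name": "send_rows", "arguments": {"travel": [[0.013,-0.025,-0.002],[0.013,-0.025,-0.002],[0.013,-0.025,-0.002],[0.013,-0.025,-0.002],[0.013,-0.025,-0.002],[0.013,-0.025,-0.002],[0.013,-0.025,-0.002],[0,0,0]], "spin": [-1,-1,-1,-1,0,0,0,0], "grip": [1,1,1,1,1,1,1,1]}}

```text
time_s: 2.2
tool_pos: [576.6, -31.4, 333.0]
tool_rot: [0.694, 0.72, -0.0, -0.0]
force: [-0.8, -0.2, -0.3]
finger_gap: 1.001
gripper_force: 0.0
```

```bash
python3 -c "
from h import *
i,im=snap('w2')
for b in blobs(im,masks(im)['blue'],100): print(b[0],b[1],b[2],b[3][2],plane(i,b[0],17).round(1))
for b in blobs(im,masks(im)['red'],100): print(b[0],b[1],b[2],b[3][2],plane(i,b[0],15).round(1))"
```

```text
(np.float64(306.6), np.float64(29.6)) [273, 0, 68, 65] 3452 90.0 [552.2 139.7  17. ]
(np.float64(386.4), np.float64(22.3)) [366, 0, 44, 51] 1926 90.0 [638.1 150.4  17. ]
(np.float64(391.5), np.float64(210.0)) [371, 193, 42, 35] 586 26.56505012512207 [661.2 -57.1  15. ]
(np.float64(288.1), np.float64(359.6)) [278, 348, 22, 28] 326 85.60128784179688 [ 536.5 -275.1   15. ]
```

View pics/w2.png

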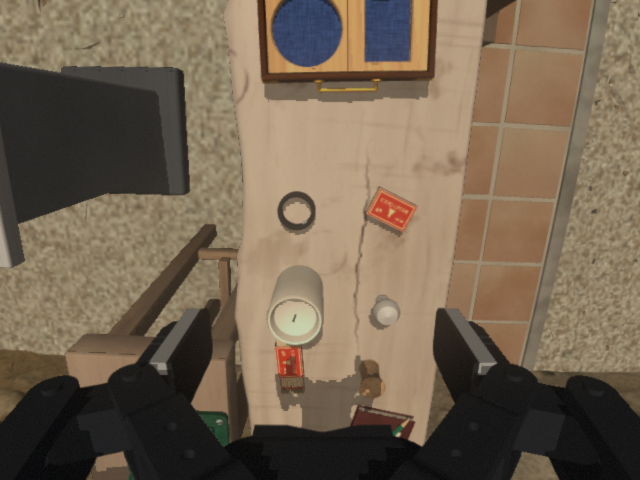

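w2 shows the cutter at (297,211), closed matchbox at (391,210), stopper head at (386,311), candle top at (296,321), opened box at (289,368) and cork at (370,380). The caddy's near edge is at row 75, with its gold handle facing the objects.

```bash
python3 - <<'E'
from h import *
it=camera_info("top"); imt=cv2.imread("pics/top0.png")[...,::-1].copy(); iw,imw=load("w2")
def hull(m,box,cl=0):
    x0,y0,x1,y1=box; s=np.zeros(m.shape,np.uint8); s[y0:y1,x0:x1]=m[y0:y1,x0:x1]
    c=max(cv2.findContours(s,cv2.RETR_EXTERNAL,cv2.CHAIN_APPROX_NONE)[0],key=cv2.contourArea); return cv2.convexHull(c)
def cen(h): M=cv2.moments(h); return (M["m10"]/M["m00"],M["m01"]/M["m00"])
res={}
hsv=lambda im:[x.astype(int) for x in cv2.split(cv2.cvtColor(im,cv2.COLOR_RGB2HSV))]
for nm,bt,bw,f,z in [
 ("closed",(312,178,350,215),(360,180,425,245),lambda im:masks(im)["red"],15),
 ("cutter",(315,240,355,278),(270,185,325,240),lambda im:hsv(im)[2]<80,14),
 ("stopper",(385,180,412,210),(365,290,405,330),lambda im:(hsv(im)[1]<60)&(hsv(im)[2]>110),40),
 ("candletop",(375,235,422,280),(262,294,326,348),lambda im:(hsv(im)[1]<75)&(hsv(im)[2]>165),94)]:
    ht=hull(f(imt),bt);hw=hull(f(imw),bw)
    X,e=tri([ray(it,cen(ht)),ray(iw,cen(hw))])
    print(nm,cv2.minAreaRect(ht),cv2.minAreaRect(hw),"tri",X.round(1),np.round(e,1),"planes",plane(it,cen(ht),z).round(1),plane(iw,cen(hw),z).round(1))
    if nm=="closed":
        B=np.array([plane(iw,p,15)[:2] for p in cv2.boxPoints(cv2.minAreaRect(hw))])
        for a,b in((0,1),(1,2)): d=B[b]-B[a]; print("side",np.linalg.norm(d).round(1),np.degrees(np.arctan2(d[1],d[0])).round(1))
E
python3 -c "
import cv2
a=cv2.imread('pics/w2.png')[170:360,250:430];cv2.imwrite('pics/c2.png',cv2.resize(a,None,fx=3,fy=3))"
```

```text
closed ((330.3292541503906, 196.53656005859375), (15.714682579040527, 24.026002883911133), 24.775142669677734) ((391.7000427246094, 210.1000213623047), (35.329872131347656, 21.913463592529297), 26.56505012512207) tri [661.1 -57.1  15. ] [0.2 0.2] planes [660.9 -57.2  15. ] [661.3 -57.1  15. ]
side 26.7 67.7
side 44.2 -24.0
cutter ((333.5, 259.0), (22.0, 23.0), 90.0) ((296.2000427246094, 210.89999389648438), (36.671512603759766, 36.224300384521484), 63.43495178222656) tri [543.9 -64.6   5.7] [0. 0.] planes [543.8 -64.   14. ] [544.5 -62.7  14. ]
stopper ((400.5, 195.0), (16.0, 17.0), 90.0) ((384.79461669921875, 311.03240966796875), (27.938156127929688, 24.997295379638672), 36.02737808227539) tri [ 662.6 -186.4   29.1] [0. 0.] planes [ 660.9 -184.1   40. ] [ 660.4 -180.8   40. ]
candletop ((398.0043640136719, 258.93365478515625), (44.55247116088867, 36.89567184448242), 75.3791275024414) ((293.0, 319.0), (50.0, 54.0), 90.0) tri [ 546.  -172.5   83.5] [1.8 1.8] planes [ 544.1 -169.9   94. ] [ 548.4 -167.1   94. ]
```

View pics/c2.png

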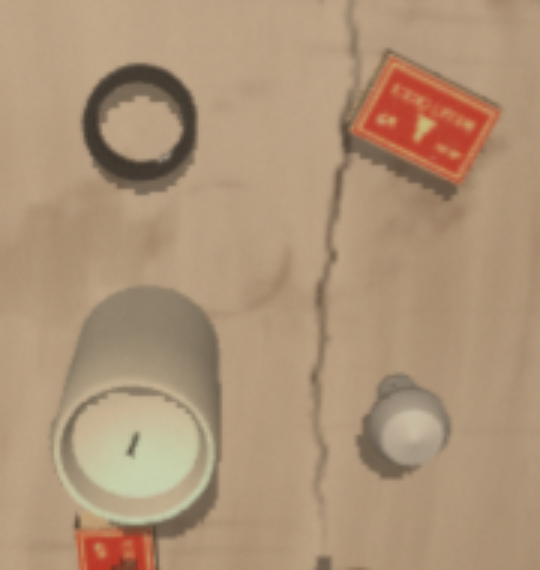

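Emit:
{"name": "send_rows", "arguments": {"travel": [[-0.008,-0.008,-0.035],[-0.008,-0.008,-0.035],[-0.008,-0.008,-0.035],[-0.008,-0.009,-0.035],[0,0,-0.035],[0,0,-0.035],[0,0,0],[0,0,0]], "spin": [0,0,0,0,0,0,0,0], "grip": [0.9,0.8,0.75,0.75,0.75,0.75,0.75,0.75]}}

```text
time_s: 3.25
tool_pos: [544.9, -62.7, 124.9]
tool_rot: [0.693, 0.721, 0.0, 0.0]
force: [0.1, 0.1, 1.3]
finger_gap: 0.747
gripper_force: 0.0
```

```bash
python3 -c "
from h import *
i,im=snap('w3')"
```

```text
(no output)
```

View pics/w3.png

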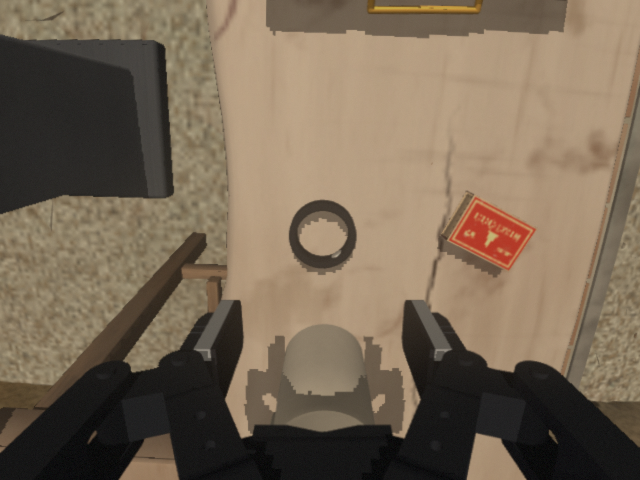

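w3 shows the cutter ring centred near (322,235), between and below the fingers, and the matchbox at (490,235).

Run:
```python
from h import *
i2,a=load("w2");i3,b=load("w3")
def hull(m,box):
    x0,y0,x1,y1=box; s=np.zeros(m.shape,np.uint8); s[y0:y1,x0:x1]=m[y0:y1,x0:x1]
    c=max(cv2.findContours(s,cv2.RETR_EXTERNAL,cv2.CHAIN_APPROX_NONE)[0],key=cv2.contourArea); return cv2.convexHull(c)
def cen(h): M=cv2.moments(h); return (M["m10"]/M["m00"],M["m01"]/M["m00"])
V=lambda im:im.max(2)<80
c2,c3=[cen(hull(V(m),bx)) for m,bx in((a,(270,185,325,240)),(b,(275,190,370,285)))]
print(c2,c3,tri([ray(i2,c2),ray(i3,c3)]),plane(i2,c2,7),plane(i3,c3,7))
R=lambda im:masks(im)["red"]
h2,h3=hull(R(a),(360,180,425,245)),hull(R(b),(430,180,550,285))
print(tri([ray(i2,cen(h2)),ray(i3,cen(h3))]),plane(i3,cen(h3),15))
B=np.array([plane(i3,p,15)[:2] for p in cv2.boxPoints(cv2.minAreaRect(h3))])
for p,q in((0,1),(1,2)): d=B[q]-B[p]; print("side",np.linalg.norm(d).round(1),np.degrees(np.arctan2(d[1],d[0])).round(1))
print(proj(i3,[544.9,-62.7,124.9]),proj(i3,[544.9,-62.7,0]))
```

```text
(296.1527054740495, 210.79176526265974) (322.21791732680396, 234.15319986557202) (array([544.17663601, -64.10232226,   6.9729896 ]), [np.float64(0.258235589514914), np.float64(0.25823558951491504)]) [544.01341603 -64.30264259   7.        ] [544.33717915 -63.88452467   7.        ]
(array([661.29320907, -56.89718039,  15.01185514]), [np.float64(0.1671836880507595), np.float64(0.1671836880507924)]) [661.31582983 -56.73075755  15.        ]
side 27.8 69.4
side 46.0 -24.2
[323.71773398 311.66916581] [323.06015198 229.88753485]
```

Emit:
{"name": "send_rows", "arguments": {"travel": [[-0.001,-0.001,-0.03],[0,0,-0.03],[0,0,-0.03],[0,0,-0.02],[0,0,-0.01],[0,0,0],[0,0,0],[0,0,0]], "spin": [0,0,0,0,0,0,0,0], "grip": [0.75,0.75,0.75,0.75,0.75,0.75,0.75,0.75]}}

```text
time_s: 4.3
tool_pos: [544.0, -64.2, 4.6]
tool_rot: [0.694, 0.72, 0.0, 0.001]
force: [0.1, 0.5, 0.1]
finger_gap: 0.749
gripper_force: 0.0
```

```bash
python3 -c "
from h import *
i,im=snap('w4')"
```

```text
(no output)
```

View pics/w4.png

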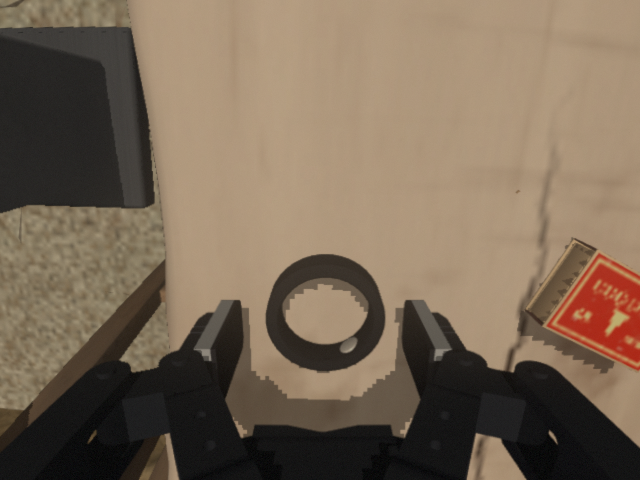

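The ring sits centred between the pads at (325,312). I'll close on it gently.

Emit:
{"name": "send_rows", "arguments": {"travel": [[0,0,0],[0,0,0],[0,0,0],[0,0,0],[0,0,0],[0,0,0.02],[0,0,0.03],[0,0,0.03]], "spin": [0,0,0,0,0,0,0,0], "grip": [0.4,0.4,0.4,0.4,0.4,0.4,0.4,0.4], "force": 30}}

```text
time_s: 5.35
tool_pos: [543.0, -64.1, 84.5]
tool_rot: [0.694, 0.72, -0.0, -0.0]
force: [1.9, 0.3, -0.5]
finger_gap: 0.527
gripper_force: 30.8
```

Emit:
{"name": "send_rows", "arguments": {"travel": [[0,0.01,0.04],[0.005,0.03,0.04],[0.005,0.04,0.03],[0.005,0.04,0.03],[0.005,0.04,0],[0.005,0.03,0],[0,0.02,0],[0,0,0]], "spin": [0,0,0,0,0,0,0,0], "grip": [0.4,0.4,0.4,0.4,0.4,0.4,0.4,0.4]}}

```text
time_s: 6.35
tool_pos: [568.0, 146.7, 223.4]
tool_rot: [0.693, 0.721, -0.0, -0.0]
force: [0.6, -0.4, -0.6]
finger_gap: 0.521
gripper_force: 30.8
```

```bash
python3 -c "
from h import *
i,im=snap('w5')
it=camera_info('top')
T=[(222.2,207.5),(175.6,209.8),(223.9,254.3),(177.3,256.5)]
for b in blobs(im,masks(im)['blue'],150):
  t=min(T,key=lambda t:np.linalg.norm(plane(it,t,17)-plane(i,b[0],17)))
  print(b[0],b[1],b[2],plane(i,b[0],17).round(1),'tri',[np.round(x,1) for x in tri([ray(i,b[0]),ray(it,t)])])"
```

```text
(no output)
```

View pics/w5.png

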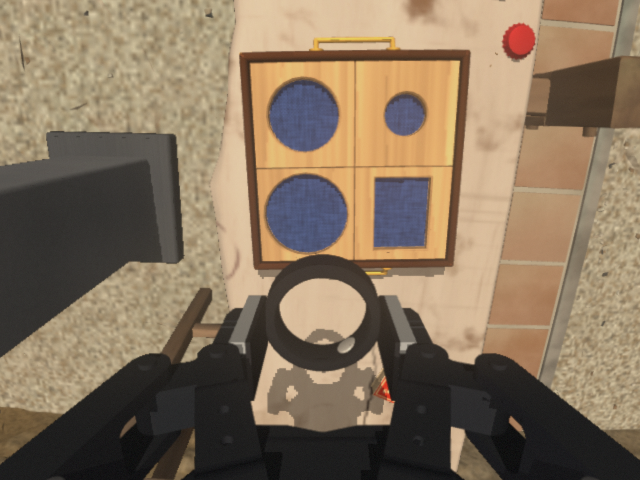

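w5 shows the ring held level, and all four wells: cutter (304,115), stopper (405,114), candle (306,213), matchbox (401,212).

Run:
```python
from h import *
i,im=load('w5'); it=camera_info('top'); imt=cv2.imread("pics/top0.png")[...,::-1].copy()
def cents(im,box):
    s=im.astype(int); m=((s[...,2]>s[...,0]+12)&(s[...,2]>s[...,1]+8)).astype(np.uint8)
    x0,y0,x1,y1=box; z=np.zeros_like(m); z[y0:y1,x0:x1]=m[y0:y1,x0:x1]
    out=[]
    for c in cv2.findContours(z,cv2.RETR_EXTERNAL,cv2.CHAIN_APPROX_NONE)[0]:
        if cv2.contourArea(c)>100: h=cv2.convexHull(c);M=cv2.moments(h);out.append(((M["m10"]/M["m00"],M["m01"]/M["m00"]),cv2.boundingRect(h),h))
    return out
T=cents(imt,(140,170,265,290)); W=cents(im,(240,50,470,265))
for c,r,h in W:
    t=min(T,key=lambda t:np.linalg.norm(plane(it,t[0],20)-plane(i,c,20)))
    print(np.round(c,1),r,'p17',plane(i,c,17).round(1),'p25',plane(i,c,25).round(1),'top17',plane(it,t[0],17).round(1),'tri',[np.round(x,1) for x in tri([ray(i,c),ray(it,t[0])])])
    P=np.array([plane(i,p,25)[:2] for p in h[:,0].astype(float)]); print("   size",cv2.minAreaRect(P.astype(np.float32)))
```

```text
[400.1 212.9] (374, 180, 54, 67) p17 [639.6 143.2  17. ] p25 [637.9 145.   25. ] top17 [639.  143.9  17. ] tri [array([639. , 143.6,  19.1]), array([0.2, 0.2])]
   size ((638.0167846679688, 144.2261199951172), (46.431053161621094, 61.29853820800781), 3.175412893295288)
[306.2 213.9] (267, 177, 80, 75) p17 [552.4 138.7  17. ] p25 [552.6 140.6  25. ] top17 [552.1 139.3  17. ] tri [array([552.2, 139. ,  18.5]), array([0.2, 0.2])]
   size ((552.8330688476562, 139.01226806640625), (68.60530853271484, 72.0525131225586), 87.8366470336914)
[404.  115.8] (386, 98, 38, 37) p17 [634.8 229.6  17. ] p25 [633.2 229.5  25. ] top17 [634.5 231.4  17. ] tri [array([633.6, 229.5,  23.7]), array([0.1, 0.1])]
   size ((633.6596069335938, 229.1573944091797), (31.69864273071289, 29.467960357666016), 2.7961864471435547)
[303.5 116. ] (270, 81, 68, 70) p17 [547.6 225.7  17. ] p25 [548.  225.6  25. ] top17 [547.6 226.4  17. ] tri [array([547.6, 225.7,  19.6]), array([0.1, 0.1])]
   size ((547.8204956054688, 225.2361602783203), (55.03314971923828, 56.129539489746094), 47.11613845825195)
```

Emit:
{"name": "send_rows", "arguments": {"travel": [[-0.005,0.02,0],[-0.005,0.02,0],[-0.005,0.02,-0.02],[-0.005,0.019,-0.04],[0,0,-0.05],[0,0,-0.04],[0,0,-0.01],[0,0,0]], "spin": [0,0,0,0,0,0,0,0], "grip": [0.4,0.4,0.4,0.4,0.4,0.4,0.4,0.4]}}

```text
time_s: 7.4
tool_pos: [548.3, 225.3, 63.9]
tool_rot: [0.693, 0.72, -0.0, -0.0]
force: [0.3, -0.3, 0.3]
finger_gap: 0.525
gripper_force: 30.9
```

Emit:
{"name": "send_rows", "arguments": {"travel": [[0,0,-0.02],[0,0.001,-0.012],[0,0,-0.007],[0,0,0],[0,0,0],[0,0,0],[0,0,0],[0,0,0]], "spin": [0,0,0,0,0,0,0,0], "grip": [0.4,0.4,0.4,0.4,0.64,0.64,0.64,0.64]}}

```text
time_s: 8.4
tool_pos: [548.4, 225.9, 24.9]
tool_rot: [0.694, 0.72, 0.0, 0.0]
force: [-1.1, -0.6, -0.8]
finger_gap: 0.641
gripper_force: 0.0
```

```bash
python3 -c "
from h import *
i,im=snap('w6')"
```

```text
(no output)
```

View pics/w6.png

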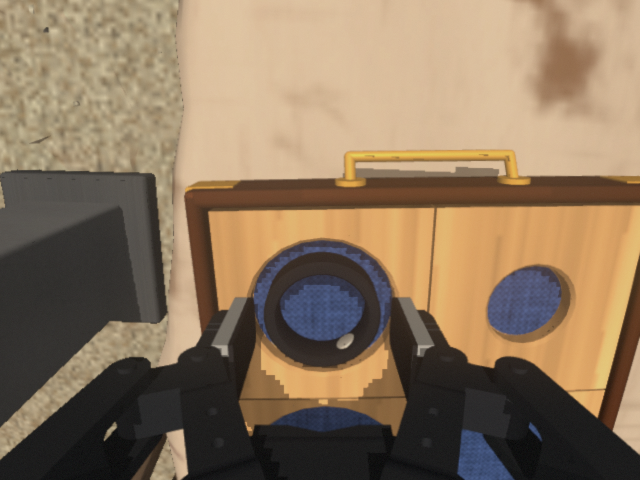

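w6 shows the ring down in its well, centred at (322,305). Next is the matchbox.

Emit:
{"name": "send_rows", "arguments": {"travel": [[0,0,0.05],[0,-0.01,0.05],[0.02,-0.05,0],[0.02,-0.05,0],[0.02,-0.05,0],[0.02,-0.05,0],[0.02,-0.05,0],[0.013,-0.023,0]], "spin": [0,5,10,10,10,10,10,9], "grip": [0.64,0.64,0.64,0.64,0.64,0.64,0.64,0.64]}}

```text
time_s: 9.45
tool_pos: [661.9, -60.0, 124.7]
tool_rot: [0.205, 0.979, -0.0, 0.0]
force: [0.0, 0.7, -0.2]
finger_gap: 0.64
gripper_force: 0.0
```

```bash
python3 -c "
from h import *
s=read_state();x,y=s['tool_rot'][:2];print(s['tool_pos'],np.degrees(2*np.arctan2(y,x)-np.pi/2))
i,im=snap('w7')
m=masks(im)['red'].astype(np.uint8)
for c in cv2.findContours(m,0,1)[0]:
  if cv2.contourArea(c)<400: continue
  r=cv2.minAreaRect(cv2.convexHull(c)); P=np.array([plane(i,p,15)[:2] for p in cv2.boxPoints(r)]); d1=P[1]-P[0];d2=P[2]-P[1]
  print(r[0],P.mean(0),[(np.linalg.norm(d).round(1),np.degrees(np.arctan2(d[1],d[0])).round(1)) for d in(d1,d2)])
"
```

```text
[661.91051234 -59.97444404 124.71512508] 66.37260117538816
(327.5, 234.5) [661.56548962 -57.04104425] [(np.float64(27.3), np.float64(66.4)), (np.float64(44.9), np.float64(-22.5))]
```

Emit:
{"name": "send_rows", "arguments": {"travel": [[-0.0005,0.003,-0.03],[0,0,-0.03],[0,0,-0.03],[0,0,-0.02],[0,0,-0.009],[0,0,0],[0,0,0],[0,0,0]], "spin": [0,0,0,0,0,0,0,0], "grip": [0.64,0.64,0.64,0.64,0.64,0.64,0.3,0.3], "force": 25}}

```text
time_s: 10.5
tool_pos: [661.7, -54.2, 6.9]
tool_rot: [0.206, 0.978, 0.0, 0.001]
force: [-0.4, 0.1, 3.8]
finger_gap: 0.427
gripper_force: 25.7
```

Emit:
{"name": "send_rows", "arguments": {"travel": [[0,0,0],[0,0,0],[0,0,0],[0,0,0.01],[0,0,0.03],[0,0,0.04],[0,0,0.04],[0,0,0]], "spin": [0,0,0,0,0,0,0,0], "grip": [0.3,0.3,0.3,0.3,0.3,0.3,0.3,0.3]}}

```text
time_s: 11.5
tool_pos: [663.1, -54.3, 129.9]
tool_rot: [0.206, 0.978, 0.0, 0.003]
force: [0.4, -0.1, -1.6]
finger_gap: 0.426
gripper_force: 25.4
```

```bash
python3 -c "
from h import *
i,im=snap('w8')"
```

```text
(no output)
```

View pics/w8.png

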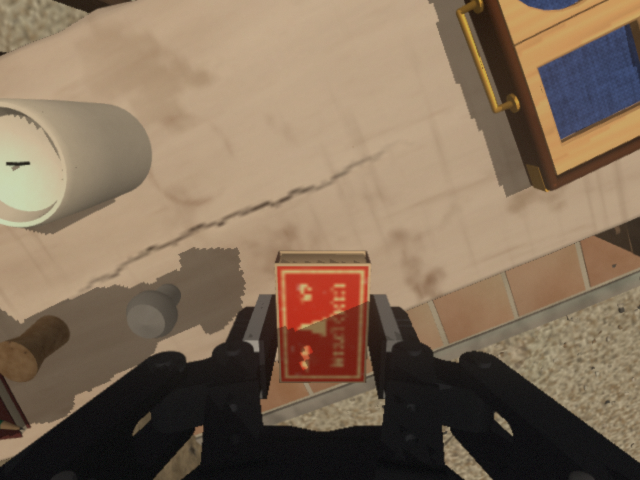

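Emit:
{"name": "send_rows", "arguments": {"travel": [[-0.003,0.025,0],[-0.003,0.025,0],[-0.003,0.025,0],[-0.003,0.025,0],[-0.003,0.025,0],[-0.003,0.025,-0.01],[-0.003,0.025,-0.02],[-0.003,0.023,-0.02]], "spin": [-8,-8,-8,-8,-8,-8,-8,-7.5], "grip": [0.3,0.3,0.3,0.3,0.3,0.3,0.3,0.3]}}

```text
time_s: 12.55
tool_pos: [635.6, 144.5, 73.8]
tool_rot: [0.692, 0.722, -0.001, -0.001]
force: [0.7, 0.7, -0.7]
finger_gap: 0.429
gripper_force: 25.3
```

Emit:
{"name": "send_rows", "arguments": {"travel": [[0,0,0],[0,0,-0.02],[0,0,0],[0,0,0],[0,0,0],[0,0,0],[0,0,0],[0,0,0]], "spin": [0,0,0,0,0,0,0,0], "grip": [0.3,0.3,0.3,0.3,0.3,0.3,0.3,0.3]}}

```text
time_s: 13.55
tool_pos: [636.8, 143.9, 55.8]
tool_rot: [0.69, 0.723, 0.0, 0.0]
force: [0.1, -0.0, -0.7]
finger_gap: 0.428
gripper_force: 25.4
```

```bash
python3 -c "
from h import *
s=read_state();x,y=s['tool_rot'][:2];print(s['tool_pos'],np.degrees(2*np.arctan2(y,x)-np.pi/2))
i,im=snap('w9');z=s['tool_pos'][2]-6.9+15
m=masks(im)['red'].astype(np.uint8)
for c in cv2.findContours(m,0,1)[0]:
  if cv2.contourArea(c)<1000: continue
  r=cv2.minAreaRect(cv2.convexHull(c)); P=np.array([plane(i,p,z)[:2] for p in cv2.boxPoints(r)]); d1=P[1]-P[0];d2=P[2]-P[1]
  print(r[0],P.mean(0),[(np.linalg.norm(d).round(1),np.degrees(np.arctan2(d[1],d[0])).round(1)) for d in(d1,d2)])
"
```

```text
[636.8422901  143.90733114  55.84044117] 2.6799133583368735
(322.0, 324.5) [636.26251331 141.36662044] [(np.float64(27.8), np.float64(2.7)), (np.float64(45.1), np.float64(-85.6))]
```

Emit:
{"name": "send_rows", "arguments": {"travel": [[0.0025,0.002,0],[0,0,-0.015],[0,0,-0.01],[0,0,-0.005],[0,0,0],[0,0,0],[0,0,0],[0,0,0]], "spin": [0,0,0,0,0,0,0,0], "grip": [0.3,0.3,0.3,0.3,0.3,0.56,0.56,0.56]}}

```text
time_s: 14.6
tool_pos: [639.5, 145.9, 26.0]
tool_rot: [0.69, 0.723, 0.0, 0.0]
force: [0.6, -0.1, -0.2]
finger_gap: 0.562
gripper_force: 0.0
```

```bash
python3 -c "
from h import *
i,im=snap('w10')"
```

```text
(no output)
```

View pics/w10.png

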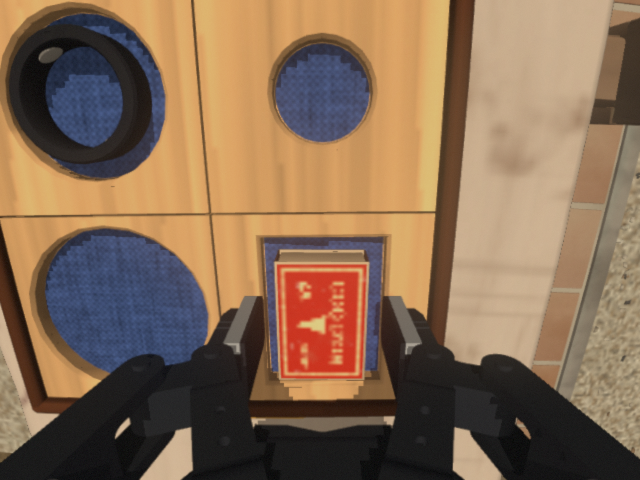

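w10 shows the matchbox in its rectangular well at (321,315), aligned with its sides. Next is the stopper.

Emit:
{"name": "send_rows", "arguments": {"travel": [[0,0,0.05],[0,-0.03,0.06],[0.004,-0.06,0.02],[0.004,-0.06,0],[0.004,-0.06,0],[0.004,-0.06,0],[0.004,-0.05,0],[0.001,-0.01,0]], "spin": [0,0,0,0,0,0,0,0], "grip": [0.64,0.64,0.64,0.64,0.64,0.64,0.64,0.64]}}

```text
time_s: 15.65
tool_pos: [660.1, -184.6, 151.4]
tool_rot: [0.692, 0.722, -0.0, 0.0]
force: [0.8, -0.0, 0.0]
finger_gap: 0.642
gripper_force: 0.0
```

```bash
python3 -c "
from h import *
print(read_state()['tool_pos'])
i,im=snap('w11')"
```

```text
[ 660.14212989 -184.55220048  151.42469871]
```

View pics/w11.png

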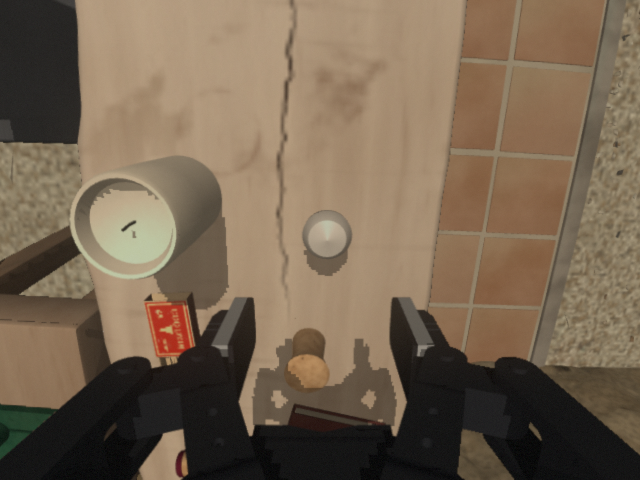

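w11 shows the stopper head as a circle at (327,234), and the candle rim ellipse from about x 70–178 and y 173–279, centre (124,226).

Run:
```python
from h import *
i2,_=load("w2");i,im=load("w11");it=camera_info("top")
for n,p2,p,z in(("stopper",(386,312.3),(327,234),36),("candle",(295.3,321),(124,226),94)):
    print(n,[np.round(x,1) for x in tri([ray(i2,p2),ray(i,p)])],plane(i2,p2,z).round(1),plane(i,p,z).round(1))
s=im.max(2).astype(int)-im.min(2); m=((s<45)&(im.max(2)>110)).astype(np.uint8); z=np.zeros_like(m); z[200:270,290:365]=m[200:270,290:365]
c=max(cv2.findContours(z,0,1)[0],key=cv2.contourArea); print(cv2.minEnclosingCircle(c),cv2.boundingRect(c))
```

```text
stopper [array([ 662.5, -184.8,   36.8]), array([0.4, 0.4])] [ 662.3 -185.6   36. ] [ 662.8 -184.8   36. ]
candle [array([ 550.9, -168.2,   95.7]), array([0.6, 0.6])] [ 550.5 -169.8   94. ] [ 550.4 -168.2   94. ]
((325.5, 240.6864471435547), 31.367406845092773) (302, 210, 51, 60)
```

Emit:
{"name": "send_rows", "arguments": {"travel": [[0.0025,-0.0005,-0.03],[0,0,-0.035],[0,0,-0.035],[0,0,-0.025],[0,0,-0.01],[0,0,0],[0,0,0],[0,0,0]], "spin": [0,0,0,0,0,0,0,0], "grip": [0.64,0.64,0.64,0.64,0.64,0.64,0.25,0.25], "force": 30}}

```text
time_s: 16.7
tool_pos: [663.5, -181.9, 17.8]
tool_rot: [0.69, 0.723, 0.0, 0.001]
force: [-1.4, 0.8, 4.7]
finger_gap: 0.375
gripper_force: 29.5
```

Emit:
{"name": "send_rows", "arguments": {"travel": [[0,0,0],[0,0,0],[0,0,0],[0,0,0.01],[0,0,0.03],[0,0,0.04],[0,0,0.04],[0,0,0]], "spin": [0,0,0,0,0,0,0,0], "grip": [0.25,0.25,0.25,0.25,0.25,0.25,0.25,0.25]}}

```text
time_s: 17.7
tool_pos: [665.1, -182.5, 140.9]
tool_rot: [0.69, 0.723, 0.002, 0.003]
force: [0.8, -0.2, 0.3]
finger_gap: 0.378
gripper_force: 29.9
```

```bash
python3 -c "
from h import *
i,im=snap('w12')
cv2.imwrite('pics/c12.png',cv2.resize(im[200:440,180:480,::-1],None,fx=1.5,fy=1.5))"
```

```text
(no output)
```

View pics/c12.png

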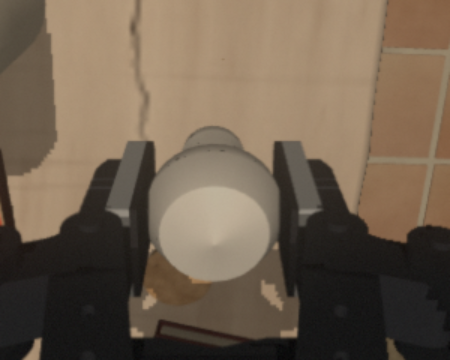

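Emit:
{"name": "send_rows", "arguments": {"travel": [[-0.004,0.04,0],[-0.004,0.055,0],[-0.004,0.055,0],[-0.004,0.055,0],[-0.004,0.055,0],[-0.004,0.055,0],[-0.004,0.055,0],[-0.003,0.045,0]], "spin": [0,0,0,0,0,0,0,0], "grip": [0.25,0.25,0.25,0.25,0.25,0.25,0.25,0.25]}}

```text
time_s: 18.75
tool_pos: [630.4, 235.1, 134.9]
tool_rot: [0.69, 0.724, -0.001, -0.001]
force: [0.7, -0.4, -0.9]
finger_gap: 0.378
gripper_force: 29.9
```

Emit:
{"name": "send_rows", "arguments": {"travel": [[0,0,-0.02],[0,0,-0.02],[0,0,-0.02],[0,0,0],[0,0,0],[0,0,0],[0,0,0],[0,0,0]], "spin": [0,0,0,0,0,0,0,0], "grip": [0.25,0.25,0.25,0.25,0.25,0.25,0.25,0.25]}}

```text
time_s: 19.75
tool_pos: [632.0, 233.3, 76.8]
tool_rot: [0.69, 0.723, 0.0, 0.0]
force: [0.4, 1.2, -0.6]
finger_gap: 0.375
gripper_force: 29.9
```

```bash
python3 -c "
from h import *
i,im=snap('w13')
cv2.imwrite('pics/c13.png',cv2.resize(im[100:440,100:580,::-1],None,fx=1.5,fy=1.5))"
```

View pics/c13.png

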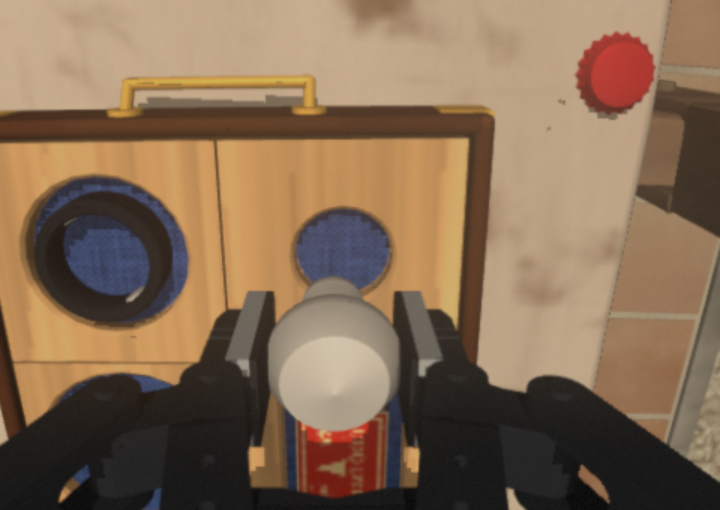

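c13 shows the stopper upright in the grip, in front of its well (crop 343,248). The ring and matchbox lie in theirs. I'll shift 2 mm in x and lower it.

Emit:
{"name": "send_rows", "arguments": {"travel": [[0.002,0,-0.015],[0,0,-0.015],[0,0,-0.01],[0,0,-0.001],[0,0,0],[0,0,0],[0,0,0],[0,0,0]], "spin": [0,0,0,0,0,0,0,0], "grip": [0.25,0.25,0.25,0.25,0.25,0.5,0.6,0.6]}}

```text
time_s: 20.8
tool_pos: [633.8, 233.2, 35.3]
tool_rot: [0.69, 0.723, 0.0, 0.0]
force: [0.4, -0.2, 0.2]
finger_gap: 0.602
gripper_force: 0.0
```

Emit:
{"name": "send_rows", "arguments": {"travel": [[0,0,0.02],[0,0,0.04],[0,-0.05,0.05],[-0.01,-0.06,0.04],[-0.015,-0.06,0],[-0.015,-0.06,0],[-0.015,-0.06,0],[-0.015,-0.06,0]], "spin": [0,0,0,0,0,0,0,0], "grip": [0.6,0.6,0.8,1,1,1,1,1]}}

```text
time_s: 21.8
tool_pos: [564.9, -104.3, 175.7]
tool_rot: [0.69, 0.724, 0.001, 0.001]
force: [1.5, 0.1, 0.4]
finger_gap: 1.001
gripper_force: 0.0
```

Emit:
{"name": "send_rows", "arguments": {"travel": [[-0.007,-0.032,0],[-0.007,-0.032,0],[0,0,-0.02],[0,0,-0.02],[0,0,0],[0,0,0],[0,0,0],[0,0,0]], "spin": [0,0,0,0,0,0,0,0], "grip": [1,1,1,1,1,1,1,1]}}

```text
time_s: 22.8
tool_pos: [551.5, -166.5, 134.6]
tool_rot: [0.69, 0.723, 0.0, 0.0]
force: [0.6, -0.6, -0.6]
finger_gap: 1.003
gripper_force: 0.0
```

```bash
python3 -c "
from h import *
print(read_state()['tool_pos'])
i,im=snap('w14'); print(proj(i,[550.5,-169,94]))"
```

```text
[ 551.541138   -166.45252595  134.59459746]
[321.1542322  278.74651305]
```

View pics/w14.png

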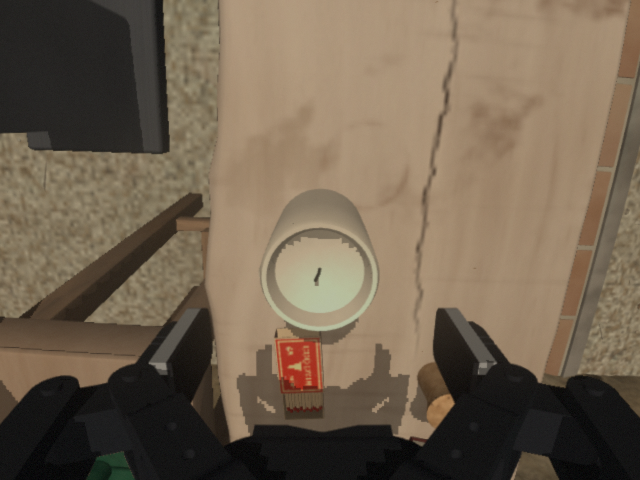

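The rim centre is at about (320,277), and (321,279) was predicted. I'll descend and grip.

Emit:
{"name": "send_rows", "arguments": {"travel": [[-0.0015,-0.002,-0.02],[0,0,-0.025],[0,0,-0.025],[0,0,-0.015],[0,0,-0.008],[0,0,0],[0,0,0],[0,0,0]], "spin": [0,0,0,0,0,0,0,0], "grip": [1,1,1,1,1,1,0.6,0.6], "force": 50}}

```text
time_s: 23.85
tool_pos: [550.1, -168.6, 42.0]
tool_rot: [0.69, 0.723, 0.0, 0.001]
force: [-1.8, -0.1, 5.3]
finger_gap: 0.714
gripper_force: 54.2
```

Emit:
{"name": "send_rows", "arguments": {"travel": [[0,0,0],[0,0,0],[0,0,0],[0,0,0.01],[0,0,0.03],[0,0,0.04],[0,0,0.03],[0,0,0]], "spin": [0,0,0,0,0,0,0,0], "grip": [0.6,0.6,0.6,0.6,0.6,0.6,0.6,0.6]}}

```text
time_s: 24.85
tool_pos: [551.3, -168.9, 153.6]
tool_rot: [0.69, 0.723, 0.001, 0.002]
force: [-0.0, 0.5, -3.3]
finger_gap: 0.72
gripper_force: 55.7
```

Emit:
{"name": "send_rows", "arguments": {"travel": [[0,0.03,0],[0,0.05,0],[0,0.055,0],[0,0.055,0],[0,0.055,0],[0,0.045,0],[0,0.018,0],[0,0,0]], "spin": [0,0,0,0,0,0,0,0], "grip": [0.6,0.6,0.6,0.6,0.6,0.6,0.6,0.6]}}

```text
time_s: 25.85
tool_pos: [549.0, 140.1, 149.8]
tool_rot: [0.69, 0.724, -0.001, -0.0]
force: [0.1, 0.9, -2.1]
finger_gap: 0.716
gripper_force: 55.5
```

Emit:
{"name": "send_rows", "arguments": {"travel": [[0,0,-0.02],[0,0,-0.025],[0,0,-0.02],[0,0,0],[0,0,0],[0,0,0],[0,0,0],[0,0,0]], "spin": [0,0,0,0,0,0,0,0], "grip": [0.6,0.6,0.6,0.6,0.6,0.6,0.6,0.6]}}

```text
time_s: 26.85
tool_pos: [549.8, 139.6, 86.3]
tool_rot: [0.69, 0.723, 0.0, 0.0]
force: [0.6, -0.0, -2.6]
finger_gap: 0.72
gripper_force: 55.5
```

```bash
python3 -c "
from h import *
i,im=snap('w15')
s=read_state()['tool_pos'];print(s,proj(i,[s[0],s[1],s[2]-42+94]))"
```

```text
[549.76707309 139.61687112  86.14410989] [324.07096075 397.1933272 ]
```

View pics/w15.png

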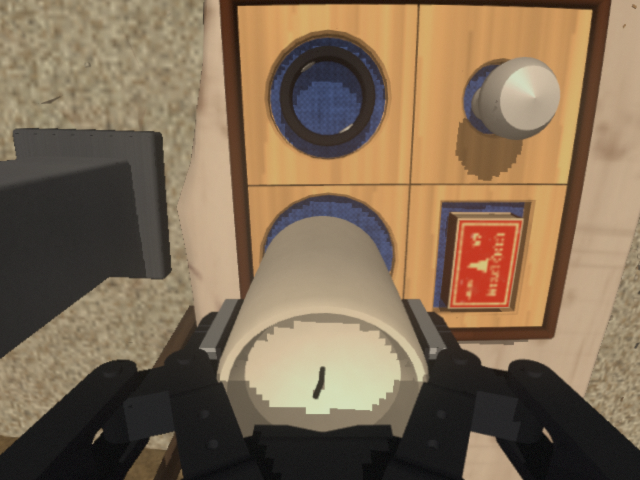

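w15 shows ring, stopper and matchbox seated, and the candle in front of its well. I'll shift 2.5 mm in x, lower and release.

Emit:
{"name": "send_rows", "arguments": {"travel": [[0.0025,0,0],[0,0,-0.012],[0,0,-0.009],[0,0,-0.005],[0,0,0],[0,0,0],[0,0,0],[0,0,0]], "spin": [0,0,0,0,0,0,0,0], "grip": [0.6,0.6,0.6,0.6,0.6,0.6,0.9,0.9]}}

```text
time_s: 27.9
tool_pos: [552.5, 139.6, 60.1]
tool_rot: [0.69, 0.723, 0.0, 0.0]
force: [0.1, -0.5, 0.1]
finger_gap: 0.899
gripper_force: 0.0
```

Emit:
{"name": "send_rows", "arguments": {"travel": [[0,0,0],[0,0,0.01],[0,0,0.04],[0,0,0.06],[0,-0.02,0.06],[0,-0.03,0.05],[0,0,0],[0,0,0]], "spin": [0,0,0,0,0,0,0,0], "grip": [0.92,0.92,0.95,1,1,1,1,1]}}

```text
time_s: 28.9
tool_pos: [551.8, 89.7, 279.3]
tool_rot: [0.691, 0.723, 0.0, 0.0]
force: [0.1, 0.2, -0.4]
finger_gap: 1.004
gripper_force: 0.0
```

```bash
python3 -c "
from h import *
i,im=snap('w16')
for n,c,z in (('candle',(552.2,139.3),111),('cutter',(547.7,226),31),('stop',(634,230.2),65),('match',(638.8,143.7),32)): print(n,proj(i,[*c,z]))"
```

```text
candle [326.5392768  155.12841017]
cutter [325.43324043  54.24309959]
stop [426.79804773  48.11493378]
match [413.02072959 148.44803157]
```

View pics/w16.png

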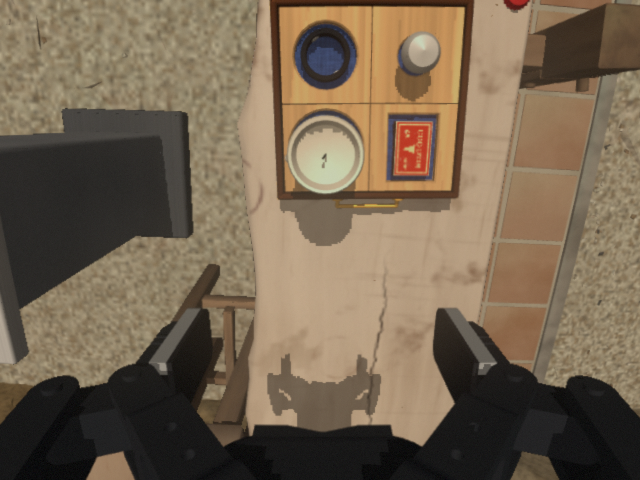

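w16 shows candle (325,153), cutter (326,54), stopper (422,52) and matchbox (413,147). Each is within a few pixels of its expected seated position, so I'm handing in.

```bash
python3 -c "
from station import ticket; print(ticket.hand_in())"
```

```text
the job is handed in; nothing more can be done
None
```

The candle, closed matchbox, foil cutter and stopper are each set down in their own wells and the job is handed in after about 29 s; the robot never touched the sparkling cork or the opened matchbox, and the hand-in returned no verdict.

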